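Release the clamp and clear the inspected display

ROBOT

A 7-joint arm with a two-finger parallel gripper is mounted at the origin on the work surface. World frame = base frame: x ahead of the robot, y to its left, z up, the work surface at z = 0. Lengths are in m, angles in rad, forces in N, time in s.
With the tool pointing down it reaches from about 0.425 to 0.925 m from the base axis. Payload 6.8 kg.
Tool frame: the origin (TCP) lies on the front face of the gripper's body, between the roots of the fingers; the fingertips stand 73 mm ahead of it and the grasp point (between the pads) lies 54 mm ahead of it (env.nose_length is the distance from the TCP to the fingertips, in m); z points along the fingers, y is the line along which they close (so a half turn about z gives the same grasp; the last joint's range is limited). The gripper opens to 85 mm and grips with 20 to 120 N. Pads are 22 mm wide; open, the fingers measure 114 mm over their backs; the gripper's body (76 mm by 85 mm) begins 54 mm behind the grasp point. The pads swing forward as they close: fully open they stand 13 mm farther back than shut.
Start: joints at [-1.234, 0.477, 0.022, 1.555, -0.011, 1.109, -0.083], TCP at [0.29, 0.609, 0.304] pointing down, gripper open.
Joint ranges: [-2.96, 2.96], [-0.34, 2.1], [-1.41, 1.46], [0.24, 2.44], [-1.37, 4.51], [0.17, 1.92], [-2.96, 2.96]. Speed limits (rad/s): [2.39, 2.39, 3.14, 3.14, 3.14, 3.14, 3.14].

INTERFACE

Orientations are given as a unit quaternion [w, x, y, z].
In Python, from cell import env, kin, camera, calibration, job gives the robot as it stands. The module is installed in compiled form; this text tells all that it offers. Calls block until the motion is done:
- env.reach(position, orientation): joint-space move of the TCP to a pose.
- env.movel(position, velocity=0.15, rot=None, stop_force=None): straight line of the TCP; rot=None keeps the orientation; velocity is the mean speed in m/s. With stop_force (N) it stops when the force on the tool has changed by that much, and returns True; else False.
- env.goto_joints(angles): joint-space move.
- env.grip(opening, f_grip=None): finger opening in m; f_grip is the grip in N (None keeps the last); returns when the fingers have stopped.
- env.dwell(seconds).
- kin.inverse_kinematics(position, orientation): joint angles nearest the present ones, or None.
- env.get_state(): the state.
- camera(name): name is "side" or "top"; returns (picture, depth): 420x560x3 uint8, blue, green, red; 420x560 float32, m along the optical axis (not along the pixel's ray), 0 where there is no reading.
- calibration(name): a dict with "fx", "fy", "cx", "cy" (pixels), "rvec" (rotation vector, rad) and "tvec" (3), from world to camera coordinates, as OpenCV has them. Camera axes: x right, y down, z forward; pixel columns grow to the right and rows downward; lengths in m; the calibration is good to about 2 mm. A picture is of the moment at which its call begins. calibration takes no time and is no camera call.
A pose or a line that the arm cannot do raises env.PlanningError and nothing moves.
- job.job_done(): hands the job in; it is judged then, once.
The state is a dict: "time": time; "qpos": joint angles; "joint_velocities": joint speeds; "joint_torque": joint torques, N m; "tcp_pos": TCP position; "orientation": TCP orientation; "force": force on the tool from outside, world axes, zero at the start; "torque": the same for the moment, N m; "opening": finger opening in m; "gripper_force": force on a finger pad.
Only numpy, scipy, OpenCV 4.12 (cv2) and the standard library are available. Lean on these libraries where they do the work, as an engineer would, in place of code of your own. Each camera call takes 0.05 s, during which the arm holds its last target. There are 200 camera calls.

TASK

The display module on the sloping inspection stand has passed its check. With the display still in place, turn the blue clamp knob fully anticlockwise to its end stop so that the hold-down arm swings clear, then lift the display out, lay it down gently, flat and face up on the floor of the open yellow tray, and let go of it. Leave the clamp fully open, never drop the display, and do not disturb the bottle, the white power adaptor or the microscope.

Things in the scene. Friction and masses are not known exactly. Their poses are not given: they have to be found in the camera images.
- clamp (a joint): angle of the blue clamp knob in rad: 0 = fully anticlockwise at its end stop (open, arm pointing straight up the slope); grows clockwise, seen looking down on the sloping deck, to 2.6. It starts between 1.1 and 2.3, arm over the display. Friction about 0.08 N m; it stays where it is left. The arm is clear of the display below about 0.4.
- clamp_grip (a point): point on the clamp knob's turning axis, inside its blue grip bar, 60 mm off the sloping deck; it turns with the knob. z: the turning axis, square to the deck and out of it (25 degrees from vertical). x: along the bar, towards the arm. The bar is 60 mm (x) by 14 mm (y) by 38 mm high; its top is 12 mm above this point; it stands on a disc of 60 mm diameter whose upper face is 24 mm below.
- display: loose flat display module, 56 (x) by 150 (y) by 14 mm (z), about 0.2 kg, grey case, dark screen on its +z face; origin: centre of its underside. It starts on the deck, tilted 25 degrees, x pointing up the slope, on two rails that hold it 10 mm off the deck, its lower long edge on two blue stubs. The middle 66 mm of both long edges is free for fingers, down to the deck.
- stand: fixed inspection stand, aluminium frame (210 by 310 mm), dark deck sloping 25 degrees and rising along the stand's +x; origin on the table under the deck's centre, z up. The deck's face is 85 mm above the table at its centre, 49 mm at the front, 121 mm at the rear. The display's place is 42 mm to -y of the centre, the knob's axis 78 mm to +y.
- tray: fixed yellow open tray, 150 (x) by 220 (y) by 30 mm high outside, walls and floor 5 mm thick; origin: centre of its underside, on the table, z up. Its floor is 5 mm above the table; the display fits with its long side along the tray's y.
- bottle: bystander: pale solvent bottle with a steel cap, 66 mm diameter, 127 mm high, standing; origin at the centre of its underside
- adaptor: bystander: white power adaptor block 55 by 120 by 34 mm; origin at the centre of its underside
- microscope: bystander: small digital microscope on a white foot 120 by 90 mm with a post, 204 mm high; origin at the centre of its underside
- clamp_tip (a point): end of the steel hold-down arm (orange tip), on its underside, 72 mm from the knob's axis. The arm is fixed to the knob and points along the grip bar; it is 18 mm wide, 8 mm thick, level with the knob's disc, and passes 2.5 mm above the display's face.
Mind the look-alikes: they are no part of the job. What is shaped like the display but purple is not meant.

How it is judged:
By the outcome, as a careful person would: the job done as asked, in the order asked, and still so for the second after the job is handed in, with the robot touching nothing.
It also fails if it takes over 72 s, if anything falls off the work surface, if the arm or the gripper's body presses on something with over 40 N, if the wrist force passes 120 N, or if a joint passes its speed limit or range.

## Working session

There is one attempt and no reset: what is moved stays moved. The work goes in short steps, each a Python script; the robot and the scene stay as the last script left them, time stands still between calls to the robot, and variables do not carry over. Pictures are saved under pics/ and viewed, at most 10 in all, crops included, and the job is handed in when it is done.

```bash
mkdir -p pics
cat > h.py <<'E'
import numpy as np, cv2
from scipy.spatial.transform import Rotation as R
from cell import env, kin, camera, calibration, job
def cal(n):
    c=calibration(n); return c, cv2.Rodrigues(np.array(c["rvec"],float))[0], np.array(c["tvec"],float).ravel()
def cloud(n,depth):
    c,Rm,t=cal(n); v,u=np.mgrid[:depth.shape[0],:depth.shape[1]]
    P=np.stack([(u-c["cx"])/c["fx"]*depth,(v-c["cy"])/c["fy"]*depth,depth],-1)
    W=(P-t)@Rm; W[depth==0]=np.nan; return W
def proj(n,p):
    c,Rm,t=cal(n); q=Rm@np.array(p)+t; return np.array([c["fx"]*q[0]/q[2]+c["cx"],c["fy"]*q[1]/q[2]+c["cy"]])
def quat(Rm):
    q=R.from_matrix(Rm).as_quat(); return q[[3,0,1,2]]
E
python3 - <<'E'
from h import *
for n in("top","side"):
    p,d=camera(n); cv2.imwrite(f"pics/{n}0.png",p); np.save(f"pics/{n}0.npy",d)
    c,Rm,t=cal(n); print(n,c["fx"],-Rm.T@t,Rm[2])
s=env.get_state(); print(s["time"],s["tcp_pos"],s["orientation"],s["opening"])
E
```

```text
top 521.3341421915534 [ 0.5140094  -0.01869525  1.58329828] [ 0.08073374  0.01676857 -0.99659464]
side 491.20142312634454 [-0.16850534 -0.81856029  1.09891368] [ 0.52639143  0.54502392 -0.65258025]
0.1 [0.2902644  0.60895686 0.30302084] [-1.16717656e-04  2.20554295e-01  9.75374353e-01 -8.12843238e-04] 0.0855660214783447
```

View pics/top0.png

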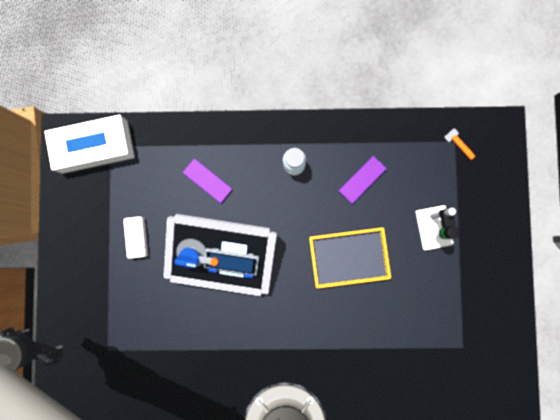

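View pics/side0.png

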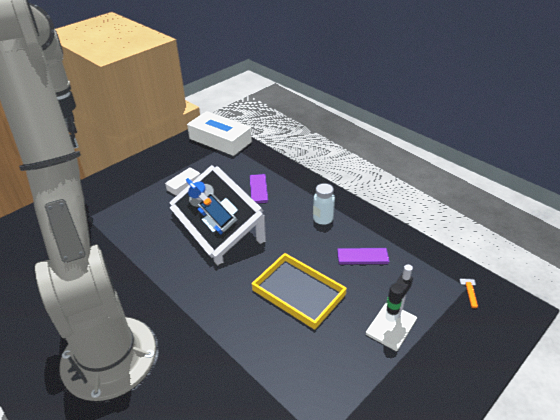

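The display is on the stand at top (234,262), with its dark screen. The blue knob is at (187,258) and the orange arm tip at (214,262). The tray is at (350,258). The look-alikes are the purple slabs at (207,181) and (362,180), and the blue patch on the white box at (86,142). I choose the dark-screened one on the stand and will check it in a crop.

Run:
```python
from h import *
p=cv2.imread("pics/top0.png"); d=np.load("pics/top0.npy"); W=cloud("top",d)
cv2.imwrite("pics/c1.png",cv2.resize(p[208:302,157:283],None,fx=6,fy=6,interpolation=cv2.INTER_CUBIC))
hsv=cv2.cvtColor(p,cv2.COLOR_BGR2HSV)
def rep(name,m,zr):
    m=m&(W[...,2]>zr[0])&(W[...,2]<zr[1]); Q=W[m]
    r=cv2.minAreaRect((Q[:,:2]*1000).astype(np.float32)); print(name,m.sum(),Q.mean(0).round(4),"rect mm",np.round(r[0],1),np.round(r[1],1),round(r[2],1))
    print(cv2.boxPoints(r).round(0).tolist())
u=np.arange(560)[None,:]; v=np.arange(420)[:,None]
H,S,V=[hsv[...,i] for i in range(3)]
rep("tray",(H>18)&(H<35)&(S>120)&(V>90)&(u>300)&(u<400)&(v>220)&(v<300),(.015,.05))
box=(u>157)&(u<283)&(v>208)&(v<302)
rep("frame",box&(S<50)&(V>150)&~((u>200)&(u<260)&(v>235)&(v<285))&~((u>170)&(u<215)&(v>232)&(v<285)),(.02,.2))
# deck plane: fit dark pixels in box
m=box&(V<45)&(W[...,2]>.03)&(W[...,2]<.2); Q=W[m]
for _ in range(4):
    A=np.c_[Q[:,:2],np.ones(len(Q))]; k=np.linalg.lstsq(A,Q[:,2],rcond=None)[0]; r=abs(A@k-Q[:,2]); Q=Q[r<max(.003,np.median(r)*2)]
n=np.array([-k[0],-k[1],1]);n/=np.linalg.norm(n); print("deck",len(Q),k,n,np.degrees(np.arccos(n[2])),"yaw",np.degrees(np.arctan2(k[1],k[0])))
np.save("k.npy",k)
h=(W[...,2]-W[...,:2]@k[:2]-k[2])*n[2]
for nm,mm in(("knobtop",(H>100)&(H<125)&(S>120)&(h>.062)&(h<.085)),("tip",(H>3)&(H<18)&(S>150)),("screen",(h>.018)&(h<.03)&(V<110))):
    mm=mm&box; print(nm,mm.sum(),W[mm].mean(0).round(4),h[mm].mean())
```

```text
tray 492 [ 0.4874 -0.2048  0.0286] rect mm [ 489.7 -198.5] [150.5 221.3] 6.6
[[402.0, -97.0], [428.0, -317.0], [577.0, -300.0], [552.0, -80.0]]
frame 2089 [0.5212 0.1649 0.0957] rect mm [501.  184.9] [311.  197.4] 80.5
[[378.0, 48.0], [573.0, 15.0], [624.0, 322.0], [429.0, 354.0]]
deck 1195 [ 0.45705785 -0.07750364 -0.12810576] [-0.41466688  0.07031538  0.90725252] 24.87161145954059 yaw -9.624140456590688
knobtop 96 [0.484  0.2704 0.15  ] 0.07064910667607101
tip 35 [0.4829 0.1914 0.1157] 0.03442106049598849
screen 200 [0.4786 0.1417 0.1064] 0.024286174967681193
```

View pics/c1.png

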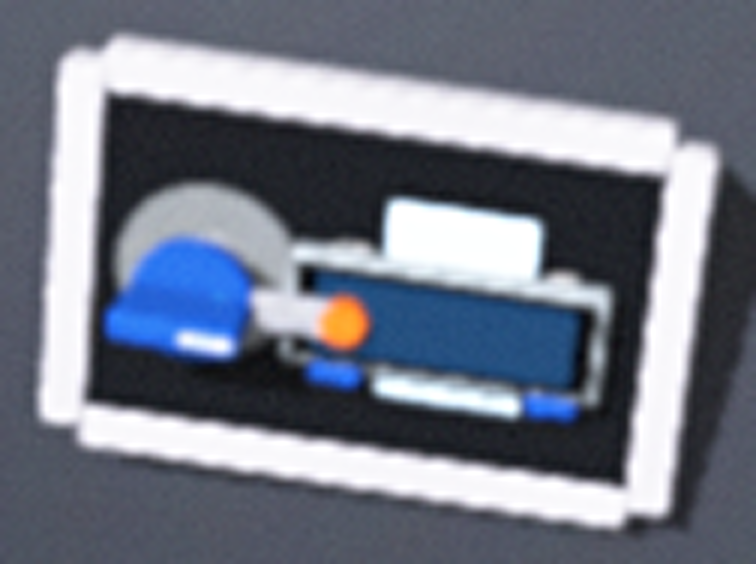

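```bash
cat >> h.py <<'E'
T=np.radians(25)
O=np.array([.498,.185,.085]); YAW=np.radians(-9.6)
def frame(yaw=YAW):
    c,s=np.cos(yaw),np.sin(yaw)
    ex=np.array([np.cos(T)*c,np.cos(T)*s,np.sin(T)]); ey=np.array([-s,c,0]); return ex,ey,np.cross(ex,ey)
def D(x,y,h):
    ex,ey,n=frame(); return O+x*ex+y*ey+h*n
E
python3 - <<'E'
from h import *
B=np.stack(frame())
p=cv2.imread("pics/top0.png"); W=cloud("top",np.load("pics/top0.npy")); C=(W-O)@B.T
hsv=cv2.cvtColor(p,cv2.COLOR_BGR2HSV);H,S,V=[hsv[...,i].astype(int) for i in range(3)]
u=np.arange(560)[None,:]; v=np.arange(420)[:,None]; box=(u>157)&(u<283)&(v>208)&(v<302)
h=C[...,2]
for nm,m in(("deck",(V<45)&(abs(h)<.006)),("disc",(S<60)&(h>.031)&(h<.042)&(C[...,1]>.03)),("bar",(H>100)&(H<125)&(S>120)&(h>.066)&(h<.078)),("tip",(H>3)&(H<18)&(S>150)),("disp",(h>.02)&(h<.028)&(C[...,1]<.04)&(abs(C[...,0])<.06)),("frame",(V>170)&(S<40)&(h>-.005)&(h<.02)&((abs(C[...,0])>.08)|(abs(C[...,1])>.13)))):
    Q=C[m&box]*1000; print(nm,len(Q),"mean",Q.mean(0).round(1),"lo",np.percentile(Q,1,0).round(1),"hi",np.percentile(Q,99,0).round(1))
out=[]
for n,(x0,y0,x1,y1) in(("top",(157,208,283,302)),("side",(160,155,275,275))):
    im=cv2.imread(f"pics/{n}0.png")[y0:y1,x0:x1]; f=800/2/(x1-x0)*1.0
    im=cv2.resize(im,None,fx=f,fy=f,interpolation=cv2.INTER_CUBIC)
    def poly(P,col):
        q=np.array([(proj(n,D(*a))-[x0,y0]+.5)*f for a in P]); cv2.polylines(im,[np.round(q).astype(int)],True,col,1,cv2.LINE_AA)
    R4=lambda cx,cy,a,b,h:[(cx+i*a,cy+j*b,h) for i,j in((-1,-1),(1,-1),(1,1),(-1,1))]
    poly(R4(0,0,.105,.155,0),(0,0,255)); poly(R4(0,-.042,.028,.075,.024),(0,255,0))
    poly([(.03*np.cos(a),.078+.03*np.sin(a),.036) for a in np.linspace(0,6.28,40)],(0,255,255))
    poly([(0,.078,.072),(0.002,.078,.072)],(255,0,255)); out.append(im)
Hm=max(i.shape[0] for i in out); out=[cv2.copyMakeBorder(i,0,Hm-i.shape[0],0,0,0) for i in out]
cv2.imwrite("pics/c2.png",np.hstack(out))
E
```

```text
deck 1816 mean [10.2 -3.   0. ] lo [ -79.3 -128.6   -5.6] hi [ 78.2 127.8   5.5]
disc 33 mean [-0.2 39.6 34.6] lo [-10.   30.6  31.5] hi [ 9.5 48.1 40.6]
bar 79 mean [ 1.9 82.7 71.5] lo [-7.4 48.2 67. ] hi [  8.8 105.8  76.5]
tip 35 mean [-1.5  3.8 34.6] lo [-14.1  -4.1  25.1] hi [ 9.5 13.  43.1]
disp 752 mean [ -0.6 -45.6  24.2] lo [ -36.4 -114.1   20.2] hi [28.3 32.2 27.8]
frame 2096 mean [ 7.  -0.5  0.2] lo [-104.8 -153.9   -4.8] hi [105.1 153.3   6.6]
```

View pics/c2.png

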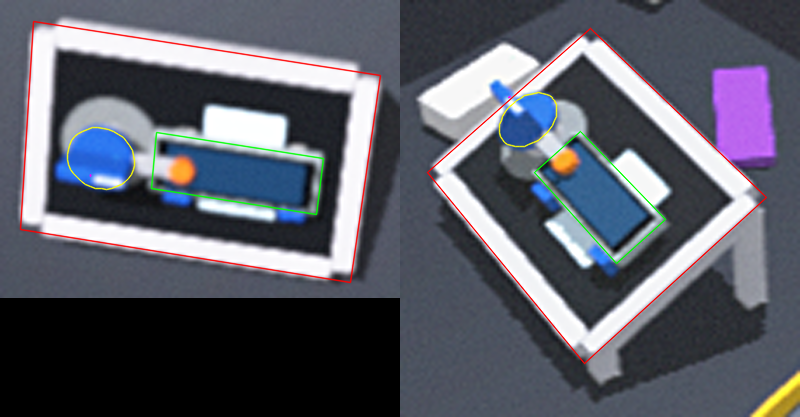

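The crop confirms the grey-cased, dark-screened module on the stand. In the overlay, the frame (red), display (green) and knob disc (yellow) match both views within about 2 mm. The orange tip lies straight to -y of the axis, so θ≈1.6. Next is checking the reach.

```bash
cat >> h.py <<'E'
ex,ey,n=frame()
def knobR(th,s): 
    y=s*(np.sin(th)*ex+np.cos(th)*ey); z=-n; return np.stack([np.cross(y,z),y,z],1)
def knobP(h=.060,back=.054): return D(0,.078,h+back)
def dispR(s): 
    y=s*ex; return np.stack([np.cross(y,-n),y,-n],1)
TY=np.radians(6.6); TC=np.array([.4897,-.1985,0])
def trayR(s):
    y=s*np.array([np.cos(TY),np.sin(TY),0]); z=np.array([0,0,-1.]); return np.stack([np.cross(y,z),y,z],1)
E
python3 - <<'E'
from h import *
print(env.nose_length, env.get_state()["time"])
f=lambda p,Rm:(lambda q:None if q is None else np.round(q,2))(kin.inverse_kinematics(p,quat(Rm)))
for s in(1,-1):
    for th in(1.6,.8,0,-.06): print("knob",s,th,f(knobP(),knobR(th,s)))
    print(f(knobP(.12),knobR(1.6,s)),f(D(0,-.042,.08),dispR(s)),f(D(0,-.042,.2),dispR(s)),f(TC+[0,0,.075],trayR(s)),f(TC+[0,0,.2],trayR(s)))
E
```

```text
0.0726 0.1
knob 1 1.6 [-1.24  0.36  0.51  2.21  0.47  0.39 -1.39]
knob 1 0.8 [-1.16  0.35  0.42  2.2   0.55  0.41 -0.67]
knob 1 0 [-1.05  0.34  0.28  2.2   0.64  0.45  0.05]
knob 1 -0.06 [-1.04  0.34  0.27  2.19  0.65  0.45  0.1 ]
[-1.25  0.22  0.44  2.2   0.52  0.56 -1.44] [-1.08  0.35  0.57  2.38  0.65  0.18 -1.37] [-1.12 -0.01  0.42  2.36  0.63  0.59 -1.36] [-0.15  0.65  0.54  2.09 -0.62  0.57  0.96] [-0.48  0.57  1.    2.05 -0.63  0.87  1.  ]
knob -1 1.6 [-0.79  0.33 -0.03  2.18  0.8   0.52  1.44]
knob -1 0.8 [-0.65  0.34 -0.2   2.17  0.88  0.57  2.19]
knob -1 0 [-1.48  0.44  0.82  2.22  0.06  0.34 -2.54]
knob -1 -0.06 [-1.46  0.44  0.8   2.22  0.1   0.34 -2.52]
[-0.8   0.21 -0.07  2.17  0.68  0.64  1.55] [-0.7   0.3   0.11  2.35  1.03  0.31  1.41] [-0.72  0.01  0.02  2.34  0.62  0.59  1.78] [-0.55  1.13  1.26  2.11 -1.31  1.09 -1.61] [-0.6   0.77  1.27  2.05 -0.89  1.03 -1.9 ]
```

Run:
```python
from h import *
def st(m):
    s=env.get_state(); print(m,round(s["time"],2),"F",np.round(s["force"],1),"Tn",round(float(np.dot(s["torque"],n)),2),"open",round(s["opening"],4),"gf",np.round(s["gripper_force"],1),"dp",np.round((s["tcp_pos"]-knobP(.062))*1000,1),"q",np.round(s["qpos"],2))
env.reach(knobP(.14),quat(knobR(1.6,1))); st("pre")
p,d=camera("side"); cv2.imwrite("pics/s1.png",cv2.resize(p[100:280,100:340],None,fx=3,fy=3))
print(env.movel(knobP(.062),.1,stop_force=15)); st("down")
env.grip(0.0,40); st("grip")
p,d=camera("side"); cv2.imwrite("pics/s1.png",cv2.resize(p[100:280,100:340],None,fx=3,fy=3))
```

```text
pre 1.51 F [0.5 0.7 0.6] Tn 0.0 open 0.0854 gf 0.0 dp [-32.4   6.6  71. ] q [-1.26  0.18  0.42  2.19  0.52  0.62 -1.45]
False
down 2.49 F [0.5 1.1 1.2] Tn 0.01 open 0.0854 gf 0.0 dp [0.1 0.3 0.3] q [-1.19  0.35  0.44  2.2   0.53  0.41 -1.45]
grip 3.14 F [-5.7  0.   3.2] Tn -0.07 open 0.0132 gf 42.2 dp [-0.8  0.4 -0.1] q [-1.19  0.35  0.44  2.2   0.53  0.41 -1.45]
```

View pics/s1.png

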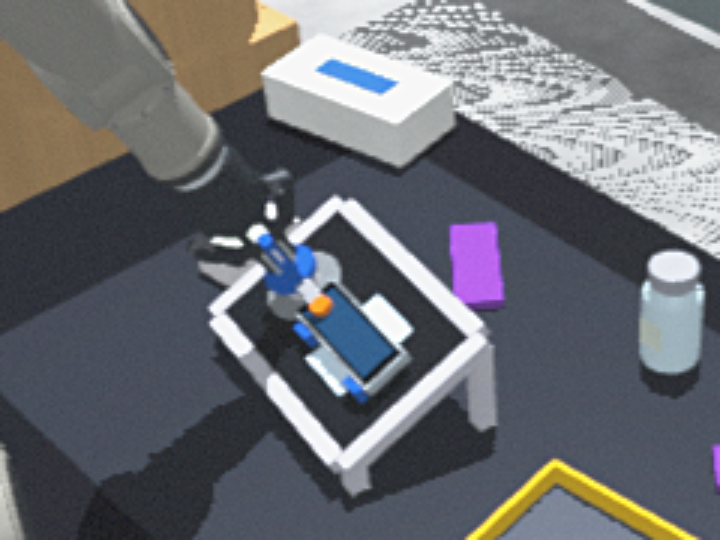

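The bar is gripped, at 13.2 mm opening and 42 N. The arm tip is still over the display at crop (320,305). Now I'll turn it anticlockwise.

Run:
```python
from h import *
p=knobP(.062)
for th in [1.4,1.2,1.0,.8,.6,.4,.25,.12,.04,0,-.03,-.06]:
    env.reach(p,quat(knobR(th,1)))
    s=env.get_state(); Tn=float(np.dot(s["torque"],n)); Rm=R.from_quat(np.array(s["orientation"])[[1,2,3,0]]).as_matrix()
    y=Rm[:,1]; act=np.arctan2(y@ex,y@ey)
    print(th,round(act,3),round(s["time"],2),"F",np.round(s["force"],1),"Tn",round(Tn,2),"open",round(s["opening"],4),"dp",np.round((s["tcp_pos"]-p)*1000,1))
    if abs(Tn)>.8: break
pc,d=camera("side"); cv2.imwrite("pics/s2.png",cv2.resize(pc[100:280,100:340],None,fx=3,fy=3))
```

```text
1.4 1.401 3.48 F [-6.4  0.   4.5] Tn 0.09 open 0.0135 dp [-0.9  0.3 -0.2]
1.2 1.201 3.76 F [-7.8 -0.4  4.9] Tn 0.09 open 0.0135 dp [-1.   0.4 -0.2]
1.0 1.001 4.04 F [-7.5  0.8  5.2] Tn 0.08 open 0.0132 dp [-1.   0.3 -0.2]
0.8 0.801 4.33 F [-8.3  1.1  5.7] Tn 0.07 open 0.0132 dp [-1.1  0.3 -0.3]
0.6 0.601 4.62 F [-7.4  0.2  4.4] Tn 0.1 open 0.0133 dp [-1.2  0.3 -0.2]
0.4 0.401 4.92 F [-8.7  0.6  5.5] Tn 0.09 open 0.0134 dp [-1.2  0.2 -0.3]
0.25 0.251 5.17 F [-8.5 -0.8  6.1] Tn 0.1 open 0.0135 dp [-1.3  0.2 -0.3]
0.12 0.121 5.42 F [-8.1 -0.6  5.8] Tn 0.05 open 0.0135 dp [-1.3  0.1 -0.3]
0.04 0.041 5.67 F [-8.1 -0.5  5.3] Tn 0.09 open 0.0135 dp [-1.3  0.1 -0.4]
0 0.001 5.92 F [-8.3 -0.9  6.6] Tn 0.09 open 0.0134 dp [-1.3  0.  -0.3]
-0.03 -0.025 6.17 F [-9.5 -0.1  6.2] Tn -1.05 open 0.0131 dp [-1.3 -0.  -0.3]
```

View pics/s2.png

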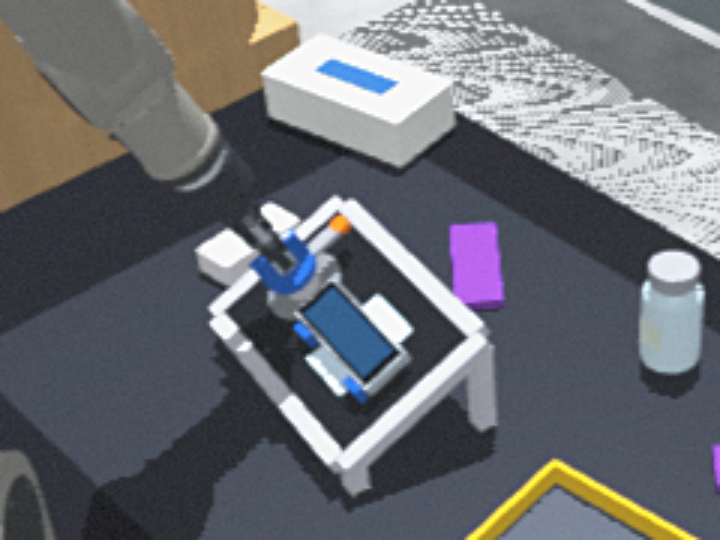

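The arm now points up the slope (tip at crop (340,225)). The torque flipped to -1.05 N m at -0.025 rad, so the end stop is reached. I'll release, rise, and check reach for the display grasp.

Run:
```python
from h import *
env.grip(.07); env.movel(D(0,.078,.19),.15)
s=env.get_state(); print(s["time"],np.round(s["qpos"],2),s["opening"],np.round(s["force"],1))
for s in(1,-1):
    for h in(.2,.13,.085,.075,.065,.06):
        q=kin.inverse_kinematics(D(0,-.042,h),quat(dispR(s))); print(s,h,None if q is None else np.round(q,2))
p,d=camera("top"); W=cloud("top",d); C=(W-O)@np.stack(frame()).T; h=C[...,2]
hsv=cv2.cvtColor(p,cv2.COLOR_BGR2HSV);H,S,V=[hsv[...,i].astype(int) for i in range(3)]
m=(h>.019)&(h<.029)&(abs(C[...,0])<.045)&(C[...,1]<.04)&(C[...,1]>-.13)
Q=C[m]*1000; print(len(Q),Q.mean(0)); r=cv2.minAreaRect(Q[:,:2].astype(np.float32)); print(r)
m=(H>3)&(H<18)&(S>150)&(abs(C[...,0])<.12)&(abs(C[...,1])<.15); print("tip",C[m].mean(0))
x0,y0,f=157,208,6
im=cv2.resize(p[208:302,157:283],None,fx=f,fy=f,interpolation=cv2.INTER_CUBIC)
q=np.array([(proj("top",D(a*.028,-.042+b*.075,.024))-[x0,y0]+.5)*f for a,b in((-1,-1),(1,-1),(1,1),(-1,1))]); cv2.polylines(im,[q.astype(int)],True,(0,255,0),1)
cv2.imwrite("pics/c3.png",im)
```

```text
7.4417 [-0.89  0.18  0.01  2.17  0.63  0.66  0.08] 0.06999683378060458 [-0.7  0.4 -0.7]
1 0.2 [-0.92  0.    0.21  2.35  0.62  0.59 -1.36]
1 0.13 [-0.92  0.18  0.31  2.37  0.74  0.38 -1.45]
1 0.085 [-0.94  0.31  0.39  2.37  0.84  0.24 -1.55]
1 0.075 [-0.95  0.34  0.41  2.37  0.87  0.21 -1.58]
1 0.065 [-0.95  0.37  0.42  2.37  0.91  0.18 -1.62]
1 0.06 [-0.95  0.38  0.42  2.36  0.94  0.17 -1.66]
-1 0.2 [-0.64  0.02 -0.06  2.33  0.62  0.59  1.78]
-1 0.13 [-0.6   0.18 -0.04  2.35  0.84  0.44  1.59]
-1 0.085 [-0.62  0.29  0.01  2.35  1.04  0.35  1.4 ]
-1 0.075 [-0.62  0.31  0.03  2.35  1.09  0.33  1.36]
-1 0.065 [-0.64  0.34  0.05  2.35  1.14  0.31  1.3 ]
-1 0.06 [-0.64  0.35  0.06  2.35  1.17  0.3   1.28]
901 [ -0.13513883 -41.01797739  24.30217531]
((-5.0008697509765625, -40.857200622558594), (69.50291442871094, 149.474365234375), 0.4510967433452606)
tip [0.06901453 0.07901109 0.02377718]
```

View pics/c3.png

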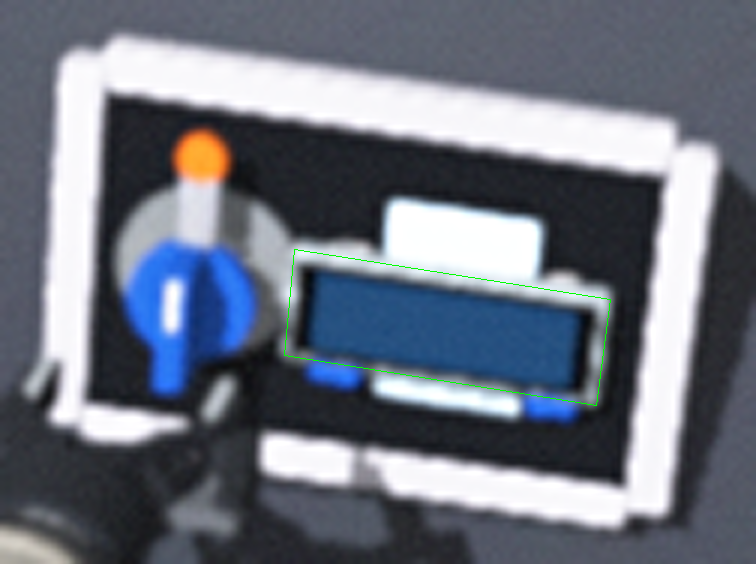

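The green outline sits on the display, and the clamp is open with its tip at (200,155), straight up the slope. Now the display: I'll feel for the deck, back off, then grip.

Run:
```python
from h import *
def st(m):
    s=env.get_state(); print(m,round(s["time"],2),"F",np.round(s["force"],1),"open",round(s["opening"],4),"gf",np.round(s["gripper_force"],1),"h",round(float((s["tcp_pos"]-O)@n)*1000,1),"q",np.round(s["qpos"],2))
    return float((s["tcp_pos"]-O)@n)
env.reach(D(0,-.042,.16),quat(dispR(-1))); st("pre")
env.movel(D(0,-.042,.095),.1,stop_force=10); st("a")
c=env.movel(D(0,-.042,.062),.03,stop_force=6); h=st(c)
if c:
    env.movel(D(0,-.042,h+.012),.05); st("up")
    env.grip(0,40); st("grip")
```

```text
pre 8.92 F [ 0.3 -0.2  0.1] open 0.07 gf 0.0 h 159.8 q [-0.61  0.11 -0.06  2.35  0.73  0.5   1.68]
a 9.72 F [ 0.5 -0.4 -0. ] open 0.0702 gf 0.0 h 95.1 q [-0.63  0.26  0.02  2.35  0.98  0.36  1.46]
True 10.63 F [-3.  -0.   7.5] open 0.07 gf 3.8 h 65.2 q [-0.66  0.34  0.08  2.35  1.13  0.3   1.31]
up 11.03 F [0.4 0.2 0. ] open 0.0702 gf 0.0 h 77.1 q [-0.65  0.31  0.05  2.35  1.06  0.32  1.38]
grip 11.3 F [-2.5 -0.6  5.4] open 0.0551 gf 41.4 h 77.2 q [-0.65  0.31  0.05  2.35  1.06  0.32  1.38]
```

Run:
```python
from h import *
def st(m):
    s=env.get_state(); print(m,round(s["time"],2),"F",np.round(s["force"],1),"open",round(s["opening"],4),"gf",np.round(s["gripper_force"],1),"h",round(float((s["tcp_pos"]-O)@n)*1000,1),"q",np.round(s["qpos"],2))
env.grip(.07); env.movel(D(0,-.042,.0797),.05); env.grip(0,45); st("grip")
env.movel(D(0,-.042,.11),.06); st("lift")
env.movel(D(0,-.042,.19),.15); st("lift2")
p,d=camera("side"); cv2.imwrite("pics/s3.png",cv2.resize(p[100:280,100:340],None,fx=3,fy=3))
for z in(.2,.13,.09,.075,.07):
    q=kin.inverse_kinematics(TC+[0,0,z],quat(trayR(-1))); print(z,None if q is None else np.round(q,2))
```

```text
grip 12.14 F [-4.4 -0.6  6.5] open 0.0551 gf 46.3 h 80.0 q [-0.65  0.3   0.05  2.35  1.05  0.33  1.39]
lift 12.8 F [ 1.1  0.2 -2. ] open 0.055 gf 47.8 h 109.8 q [-0.62  0.23 -0.01  2.35  0.91  0.39  1.52]
lift2 13.48 F [ 0.4  0.7 -2.3] open 0.0547 gf 47.8 h 189.4 q [-0.61  0.04 -0.09  2.34  0.65  0.57  1.76]
0.2 [ 1.15  0.67 -1.18  1.95  0.73  1.04  2.89]
0.13 [ 1.02  0.7  -0.99  1.99  0.77  0.88  2.86]
0.09 [ 0.88  0.69 -0.79  2.01  0.73  0.75  2.89]
0.075 [ 0.88  0.72 -0.79  2.02  0.78  0.74  2.86]
0.07 [ 0.88  0.73 -0.79  2.02  0.79  0.73  2.84]
```

View pics/s3.png

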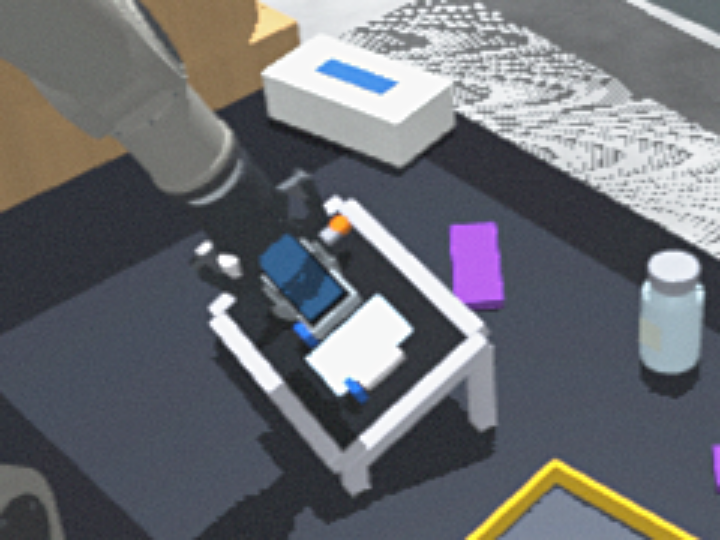

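Run:
```python
from h import *
from scipy.spatial.transform import Slerp
def st(m):
    s=env.get_state(); print(m,round(s["time"],2),"F",np.round(s["force"],1),"open",round(s["opening"],4),"gf",np.round(s["gripper_force"],1),"p",np.round(s["tcp_pos"],4),"q",np.round(s["qpos"],2),flush=True)
a=D(0,-.042,.19); b=TC+[0,0,.2]
sl=Slerp([0,1],R.from_matrix([dispR(-1),trayR(-1)]))
for t in(.2,.4,.6,.8,1):
    p=a+(b-a)*t+[0,0,.2*t*(1-t)]; env.reach(p,quat(sl(t).as_matrix())); st(t)
p,d=camera("top"); cv2.imwrite("pics/t4.png",cv2.resize(p[205:315,285:425],None,fx=4,fy=4))
```

```text
0.2 14.12 F [-0.6  0.3 -2.4] open 0.0548 gf 47.8 p [0.4273 0.0858 0.277 ] q [-0.46 -0.01  0.    2.3   0.36  0.58  2.3 ]
0.4 14.63 F [-0.   0.6 -1.8] open 0.0548 gf 47.8 p [0.4428 0.0156 0.2817] q [-0.35  0.01  0.13  2.25  0.14  0.64  2.76]
0.6 16.07 F [ 0.2  0.  -1.9] open 0.0548 gf 47.8 p [ 0.4585 -0.0557  0.2708] q [ 0.88  0.21 -0.98  2.13  0.3   0.74  2.86]
0.8 16.48 F [ 0.4  0.6 -1.2] open 0.055 gf 47.8 p [ 0.4742 -0.1282  0.2424] q [ 1.1   0.46 -1.17  2.04  0.55  0.9   2.84]
1 16.91 F [ 0.   0.8 -1.3] open 0.0551 gf 47.9 p [ 0.4899 -0.1976  0.1997] q [ 1.1   0.62 -1.1   1.95  0.66  0.99  2.94]
```

View pics/t4.png

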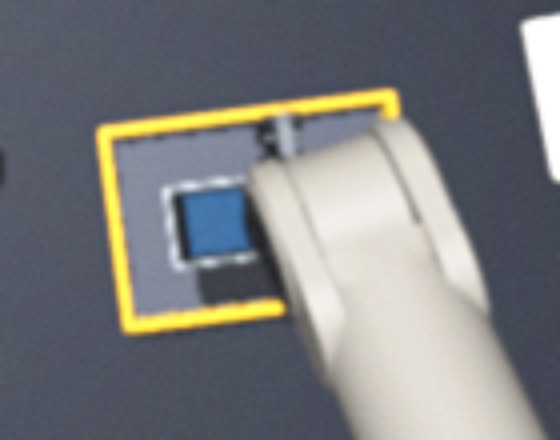

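The display hangs parallel to the tray walls and inside them (case corner at crop (170,190)). Lowering it now.

Run:
```python
from h import *
def st(m):
    s=env.get_state(); print(m,round(s["time"],2),"F",np.round(s["force"],1),"open",round(s["opening"],4),"gf",np.round(s["gripper_force"],1),"p",np.round(s["tcp_pos"],4),"q",np.round(s["qpos"],2),flush=True)
env.movel(TC+[0,0,.095],.1,stop_force=15); st("a")
c=env.movel(TC+[0,0,.070],.02,stop_force=4); st(c)
```

```text
a 18.16 F [-0.2  0.7 -1.4] open 0.055 gf 47.9 p [ 0.4901 -0.1985  0.0956] q [ 0.99  0.75 -0.95  2.01  0.85  0.84  2.8 ]
True 19.1 F [-0.6 -0.1  7. ] open 0.0547 gf 48.8 p [ 0.4897 -0.1985  0.0748] q [ 0.97  0.78 -0.92  2.01  0.88  0.81  2.78]
```

Contact came at z=0.0748, where the display's underside was expected to meet the floor. Release and withdraw.

Run:
```python
from h import *
env.grip(.08); env.dwell(.2); env.movel(TC+[0,0,.11],.06); env.movel(TC+[0,0,.25],.15)
env.reach(np.array([.45,.0,.4]),quat(trayR(-1)))
s=env.get_state(); print(s["time"],np.round(s["force"],1),np.round(s["tcp_pos"],3),s["opening"])
p,d=camera("top"); W=cloud("top",d); cv2.imwrite("pics/t5.png",cv2.resize(p[110:310,100:480],None,fx=2,fy=2,interpolation=cv2.INTER_CUBIC))
c,s_=np.cos(TY),np.sin(TY); L=(W-TC)@np.array([[c,-s_,0],[s_,c,0],[0,0,1]])
m=(abs(L[...,0])<.065)&(abs(L[...,1])<.1)&(L[...,2]>.013)&(L[...,2]<.06); Q=L[m]*1000
print(len(Q),Q.mean(0).round(1),cv2.minAreaRect(Q[:,:2].astype(np.float32)))
print("plane",np.linalg.lstsq(np.c_[Q[:,:2],np.ones(len(Q))],Q[:,2],rcond=None)[0])
p2,_=camera("side"); cv2.imwrite("pics/s5.png",p2)
```

```text
Traceback (most recent call last):
cell.PlanningError: the arm cannot take that pose within its joint ranges
```

Run:
```python
from h import *
env.goto_joints([.88,.21,-.98,2.13,.3,.74,2.86]); env.goto_joints([.88,-.25,-.98,2.13,.3,.74,2.86])
s=env.get_state(); print(s["time"],np.round(s["force"],1),np.round(s["tcp_pos"],3),s["opening"])
p,d=camera("top"); W=cloud("top",d); cv2.imwrite("pics/t5.png",cv2.resize(p[110:310,100:480],None,fx=2,fy=2,interpolation=cv2.INTER_CUBIC))
c,s_=np.cos(TY),np.sin(TY); L=(W-TC)@np.array([[c,-s_,0],[s_,c,0],[0,0,1]])
m=(abs(L[...,0])<.065)&(abs(L[...,1])<.1)&(L[...,2]>.013)&(L[...,2]<.06); Q=L[m]*1000
print(len(Q),Q.mean(0).round(1),cv2.minAreaRect(Q[:,:2].astype(np.float32)))
print("plane",np.linalg.lstsq(np.c_[Q[:,:2],np.ones(len(Q))],Q[:,2],rcond=None)[0])
```

```text
22.825 [ 0.8  0.2 -0.5] [ 0.44  -0.038  0.419] 0.07978403828635465
934 [-0.4  2.  19.6] ((-0.6569786071777344, -0.21822357177734375), (195.50592041015625, 125.40914916992188), 89.16091918945312)
plane [2.81413589e-03 3.38844475e-03 1.95559936e+01]
```

View pics/t5.png

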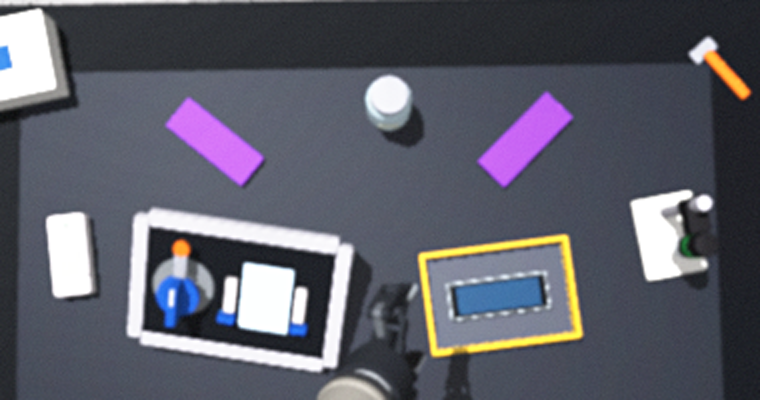

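The display lies face up at (497,296) in the centre of the tray. Its top is at 19.6 mm (19 expected) with no tilt. The clamp is open with its tip at (181,248), the bystanders haven't moved, and the robot is clear.

```bash
python3 -c "
from h import *
print(job.job_done())"
```

```text
the job is handed in; nothing more can be done
None
```

The job is handed in: the clamp is fully open at its end stop, and the display lies flat, face up and released on the tray floor, with about 23 s used and the bystanders undisturbed.

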